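Set the batch number, load the bracket and mark it

TASK

Turn the red knob of the marking station clockwise until the number 6 stands centred in its window. Then lay the bracket casting in the blue nest so that it drops fully home (its brass key in the nest's slot), push the shuttle all the way in under the head by its yellow handle, and only then press the green button fully down to mark the part and let go; the hub, carton and measuring gauge stay where they are.

Things in the scene. Friction and masses are not known exactly. Their poses are not given: they have to be found in the camera images.
- machine: Marking station fixed to the bench: grey base plate 180 (x) x 480 (y) x 12 mm; blue head 170 x 140 mm, its flat cover 140 mm above the bench; tunnel along y under it, ceiling 85 mm up; green button on a pedestal at y = +125 mm. Origin: on the bench under the knob's axis. The shuttle runs along y. Window 26 x 26 mm in the cover, 50 mm from the axis at +x.
- dial (a joint): Number drum under the cover, turned by the red knob; rad, growing clockwise seen from above. Number n (1 to 8, black on white, tops outward) is centred in the window at (n-1) x 0.7854: 6 at 3.927. Stops at 0 (number 1) and 5.498 (number 8). Starts at 1.7 to 3.1. Stays where left; friction about 0.08 N m.
- dial_grip (a point): Point on the knob's axis, 30 mm above the cover, to grip. The knob is an upright red bar 70 mm long (point x), 20 mm wide (point y) and 42 mm tall, from 5 to 47 mm above the cover. It turns with the drum; with the drum at 0 its length lies along the station's x.
- shuttle (a joint): Shuttle slide, m: 0 fully out (loading), 0.15 fully in under the head at its stop, moving along the station's +y. Starts between 0 and 0.012. Friction about 4 N; stays where it is left.
- nest (a point): Centre of the nest's floor on the shuttle, 26 mm above the bench; axes as the station's. Blue pocket 104 (x) x 64 (y) mm, 14 mm deep, walls 8 mm (16 mm at +x), with a 28 mm wide slot through its +x end wall for the bracket's key. Moves with the shuttle; at the start 65 to 80 mm from its centre to the head's side.
- shuttle_grip (a point): Point on the yellow shuttle handle's axis, 20 mm below its top, 90 mm above the bench. The handle is an upright block 24 (x) x 30 (y) mm, 24 to 110 mm above the bench, 120 mm from the nest centre on the -y side; axes as the station's.
- mark_button (a joint): Green push button on the pedestal, m: 0 up, 0.006 fully down (about 5 N); springs back.
- mark_button_top (a point): Centre of the top of the green button, 36 mm across; press straight down. It lies about as high as the head's cover.
- bracket: Dark bracket casting, loose, 0.4 to 0.7 kg, lying flat: plate 100 (x) x 60 (y) x 16 mm; brass key 24 mm wide, as thick as the plate, standing 14 mm out of its +x end; gripping rib in the middle 24 (x) x 50 (y) mm, 16 to 52 mm above the underside. Origin: centre of the plate's underside. Fits the nest only with its +x along the nest's +x, 2 mm play each side.
- hub: Bystander: rusty wheel hub, 130 mm across, 85 mm high. Origin: centre of its underside.
- carton: Bystander: open cardboard carton of castings, 140 x 220 x 80 mm. Origin: centre of its underside.
- gauge: Bystander: sliding measuring gauge lying flat, 200 mm long (x), 13 mm high. Origin: middle of the beam's underside.
Not all that is in view belongs to the job. Of the things like the bracket, leave any that is white; of the rest the larger one is meant.

How it is judged:
By the outcome, as a careful person would: the job done as asked, in the order asked, and still so for the second after the job is handed in, with the robot touching nothing.
It also fails if it takes over 72 s, if anything falls off the work surface, if the arm or the gripper's body presses on something with over 40 N, if the wrist force passes 120 N, or if a joint passes its speed limit or range.

ROBOT

A 6-joint arm with a two-finger parallel gripper is mounted at the origin on the work surface. World frame = base frame: x ahead of the robot, y to its left, z up, the work surface at z = 0. Lengths are in m, angles in rad, forces in N, time in s.
With the tool pointing down it reaches from about 0.325 to 0.85 m from the base axis. Payload 4.4 kg.
Tool frame: the origin (TCP) lies between the finger pads; the fingertips stand 22 mm ahead of it and the grasp point (between the pads) lies 3 mm ahead of it; z points along the fingers, y is the line along which they close (so a half turn about z gives the same grasp; the last joint's range is limited). The gripper opens to 94 mm and grips with 3 to 60 N. Pads are 16 mm wide; open, the fingers measure 119 mm over their backs; the gripper's body (75 mm by 177 mm) begins 78 mm behind the grasp point.
Start: joints at [0.987, 0.207, 1.542, -0, 1.393, -0.15], TCP at [0.242, 0.522, 0.227] pointing down, gripper open.
Joint ranges: [-2.73, 2.73], [-0.86, 2.22], [0.23, 2.46], [-1.11, 4.25], [0.08, 2.63], [-2.82, 2.82]. Speed limits (rad/s): [2.79, 2.79, 3.14, 3.14, 3.14, 3.14].

INTERFACE

Orientations are given as a 3x3 rotation matrix whose columns are the frame's x, y, z axes.
In Python, from plant import robot gives the robot as it stands.
- The arm moves only by the tool apply_moves, never from a script. Its argument "deltas" is a list of rows, each an object of numbers: "x", "y", "z": the shift along the tool's x, y, z in units of 30 mm (1.0 is 30 mm); "rx", "ry", "rz": the turn, a rotation vector about the tool's x, y, z in units of 0.08 rad (1.0 is 0.08 rad); "fingers": the opening, from 0 (shut) to 1 (fully open). In form: [{"x": .., "y": .., "z": .., "rx": .., "ry": .., "rz": .., "fingers": ..}, ...]. A call has 1 to 8 rows; each row shifts and turns the commanded pose from where the row before left it, along the tool's axes as they then stand; what a row does not reach is not made up. A row lasts 1/10 s, in which the tool goes at most 50 mm and 8.59 degrees, less where a joint would pass 70% of its speed; a pose out of reach is approached as far as the arm can. A call with a number of a shift or a turn outside -1 to 1 is refused whole. A call with a gripper value outside its range is refused whole. The fingers move at their own pace and stop on an object; the grip force is fixed at half the most. Time passes only in rows, so rows that do not move let the fingers close. It gives the time, the measured TCP pose, the force, the opening and the grip force at its end, in the units of the state.
- robot.get_state(): the state, without advancing time (a new reading comes with each control period).
- robot.camera(name): name is "scene" or "top" or "wrist"; returns the picture (384x512x3 uint8, red, green, blue); there is no depth.
- robot.camera_info(name): a dict with "mtx" (3x3 intrinsics, pixels), "k1" (the pictures are not rectified: a ray, as slopes to the right and down, at radius r is drawn at 1 + k1 r^2 times it, then the intrinsics apply), "camera_from_world" (4x4, takes a point from world to camera coordinates); the wrist camera has in their place "mount" (4x4, takes a point from camera to tool coordinates, whose origin is the TCP and whose axes are the flange's). Camera axes: x right, y up, looking along -z (the intrinsics and any distortion apply to the point x, -y, -z); pixel columns grow to the right and rows downward; lengths in m; the calibration is good to about 2 mm. A picture is of the moment at which its call begins: read the wrist's pose just before it. camera_info takes no time and is no camera call.
- robot.job_done(): hands the job in; it is judged then, once.
Trained networks look in the newest picture that a camera, given by its name, has taken for a name from the list of things; names that differ only in an ending like _2 or _b are one class to them, and where a whole thing is asked for, a point or a joint stands for the part that bears it (a point fixed in the world has none). Each returns a list of dicts, best first, with "p" (0 to 1); they miss things now and then, are a little off and sometimes report something else, mostly with a low value. They report only what shows in the picture. A call takes as long as a camera call. They do not tell look-alikes from the thing itself.
- robot.regions_of(camera, thing): "pixels" (384x512 bool, what is visible of it).
- robot.landmark_of(camera, thing): "xyz" ([x, y, z] in m, in world coordinates, good to about 4 mm: a listed point, or the origin of a listed thing).
The state is a dict: "t": time; "qpos": joint angles; "joint_vel": joint speeds; "tau": joint torques, N m; "eef_pos": TCP position; "tcp_rot": TCP orientation; "ft_force": force on the tool from outside, world axes, zero at the start; "wrist_torque": the same for the moment, N m; "width": opening from 0.0 (shut) to 1.0 (fully open); "finger_force": force on a finger pad.
Only numpy, scipy, OpenCV 4.12 (cv2) and the standard library are available. Lean on these libraries where they do the work, as an engineer would, in place of code of your own. Each camera call takes 0.05 s, during which the arm holds its last target. There are 200 camera calls.

## Working session

There is one attempt and no reset: what is moved stays moved. The work goes in short steps, Python scripts to look and compute and a tool call to move; the robot and the scene stay as the last step left them, time stands still between calls to the robot, and variables do not carry over. Pictures are saved under pics/ and viewed, at most 10 in all, crops included, and the job is handed in when it is done.

Besides the shell and the picture viewer there is one more tool, called in YAML: its name, and indented under it one key for each argument. apply_moves: Moves the arm, as the interface text tells. Its arguments: {"type":"object","properties":{"deltas":{"type":"array","items":{"type":"object","properties":{"x":{"type":"number","minimum":-1,"maximum":1},"y":{"type":"number","minimum":-1,"maximum":1},"z":{"type":"number","minimum":-1,"maximum":1},"rx":{"type":"number","minimum":-1,"maximum":1},"ry":{"type":"number","minimum":-1,"maximum":1},"rz":{"type":"number","minimum":-1,"maximum":1},"fingers":{"type":"number"}}}}},"required":["deltas"]}

```bash
mkdir -p pics; cat > h.py <<'E'
import numpy as np, cv2
from plant import robot
def save(cam,fn):
    im=robot.camera(cam); cv2.imwrite('pics/'+fn,im[:,:,::-1]); return im
def px(cam,P):
    i=robot.camera_info(cam); M=np.array(i['camera_from_world']); K=np.array(i['mtx'])
    P=np.atleast_2d(P); c=P@M[:3,:3].T+M[:3,3]; s=np.c_[c[:,0],-c[:,1]]/-c[:,2:3]
    s=s*(1+i['k1']*(s**2).sum(1,keepdims=True)); return s*[K[0,0],K[1,1]]+[K[0,2],K[1,2]]
def ray(cam,uv,z):
    i=robot.camera_info(cam); M=np.array(i['camera_from_world']); K=np.array(i['mtx'])
    d=(np.atleast_2d(uv)-[K[0,2],K[1,2]])/[K[0,0],K[1,1]]; s=d.copy()
    for _ in range(20): s=d/(1+i['k1']*(s**2).sum(1,keepdims=True))
    r=np.c_[s[:,0],-s[:,1],-np.ones(len(s))]@M[:3,:3]; o=-M[:3,:3].T@M[:3,3]
    return o+r*((z-o[2])/r[:,2:3])
E
python3 - <<'E'
from h import *
np.set_printoptions(precision=4,suppress=True)
a=save('top','a_top.png');b=save('scene','a_scene.png')
cv2.imwrite('pics/a.png',cv2.resize(np.hstack([a,b])[:,:,::-1],(800,300),interpolation=cv2.INTER_AREA))
for c in('top','scene'):
  for t in ['machine','dial_grip','nest','shuttle_grip','mark_button_top','bracket','hub','carton','gauge']:
    print(c,t,[(round(float(d['p']),2),np.round(d['xyz'],3).tolist(),px(c,d['xyz'])[0].round().tolist()) for d in robot.landmark_of(c,t)])
print(robot.get_state())
E
```

```text
top machine [(0.97, [0.471, 0.17, -0.001], [176.0, 239.0])]
top dial_grip [(0.68, [0.469, 0.164, 0.167], [169.0, 240.0])]
top nest [(0.98, [0.459, 0.034, 0.025], [218.0, 244.0])]
top shuttle_grip [(0.94, [0.443, -0.088, 0.088], [257.0, 250.0])]
top mark_button_top [(0.61, [0.482, 0.291, 0.141], [128.0, 235.0]), (0.56, [0.713, -0.38, -0.004], [348.0, 167.0])]
top bracket [(0.73, [0.505, -0.52, 0.0], [391.0, 232.0]), (0.66, [0.497, -0.385, -0.001], [349.0, 234.0]), (0.6, [0.555, -0.262, -0.001], [311.0, 215.0])]
top hub [(0.97, [0.778, -0.112, -0.004], [266.0, 146.0])]
top carton [(0.42, [0.713, -0.38, -0.001], [348.0, 167.0])]
top gauge [(0.82, [0.715, -0.385, -0.004], [349.0, 167.0])]
scene machine [(0.75, [0.469, 0.164, 0.002], [353.0, 214.0])]
scene dial_grip [(0.48, [0.471, 0.172, 0.168], [365.0, 182.0])]
scene nest [(0.68, [0.462, 0.032, 0.026], [319.0, 191.0])]
scene shuttle_grip [(0.59, [0.442, -0.089, 0.091], [292.0, 160.0]), (0.54, [0.472, 0.168, 0.001], [353.0, 215.0]), (0.48, [0.459, 0.032, 0.027], [319.0, 190.0])]
scene mark_button_top [(0.6, [0.483, 0.294, 0.145], [401.0,
[... 195 characters left out ...]
, -0.111, 0.0], [232.0, 242.0])]
scene carton [(0.95, [0.762, 0.208, -0.0], [325.0, 290.0])]
scene gauge [(0.69, [0.708, -0.383, 0.0], [177.0, 192.0])]
{'t': 1.0, 'qpos': array([ 0.9865,  0.2066,  1.5415, -0.    ,  1.3935, -0.1505]), 'joint_vel': array([-0.0013,  0.001 , -0.0003,  0.0011, -0.0012,  0.0011]), 'tau': array([ -0.0001, -37.0894, -28.177 ,   0.07  ,   0.0276,   0.    ]), 'eef_pos': array([0.2417, 0.5217, 0.2275]), 'tcp_rot': array([[-0.9074,  0.4203,  0.    ],
       [ 0.4203,  0.9074, -0.    ],
       [-0.    , -0.    , -1.    ]]), 'ft_force': array([ 0.5857,  0.368 , -0.5786]), 'wrist_torque': array([ 0.0342, -0.0307, -0.0326]), 'finger_force': 0.0, 'width': 0.9993472213188593}
```

View pics/a_top.png

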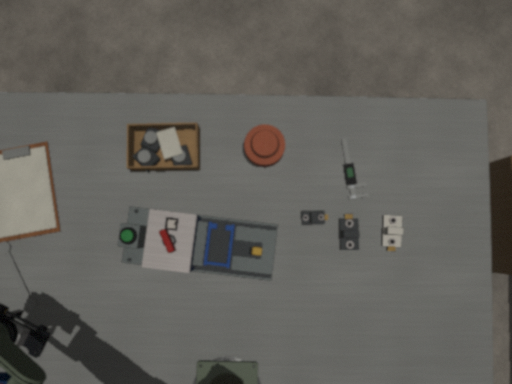

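View pics/a_scene.png

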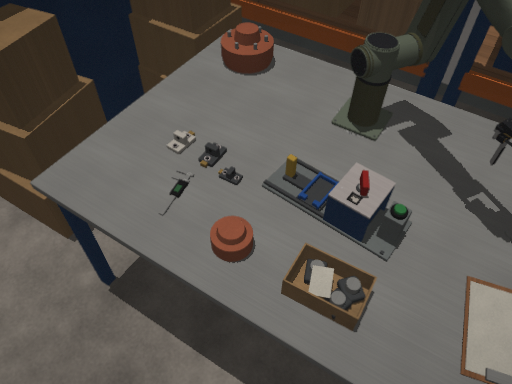

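The top view shows the station at about (185,240), with the knob at (167,240) and the yellow handle at (257,250). There are three bracket-like things:
- **Small and dark:** (313,217)
- **Larger and dark:** (349,234)
- **White:** (392,232), to be left alone

The one at (349,234) fits, as the larger of the two that aren't white. I'll confirm it in a crop.

```bash
python3 - <<'E'
from h import *
np.set_printoptions(precision=4,suppress=True)
a=cv2.imread('pics/a_top.png')
cv2.imwrite('pics/crop.png',np.hstack([cv2.resize(a[200:265,295:415],(480,260),interpolation=cv2.INTER_CUBIC),cv2.resize(a[205:270,130:200],(280,260),interpolation=cv2.INTER_CUBIC)]))
for t in ['bracket']:
  for r in robot.regions_of('top',t):
    m=r['pixels']; ys,xs=np.nonzero(m)
    P=ray('top',np.c_[xs,ys],0.016)[:,:2]
    print(t,round(float(r['p']),2),len(xs),P.mean(0),cv2.minAreaRect((P*1000).astype(np.float32)))
L={}
for k in range(4):
  for c in('top','scene'):
    robot.camera(c)
    for t in ['machine','dial_grip','nest','shuttle_grip','mark_button_top','bracket']:
      for d in robot.landmark_of(c,t):
        X=np.array(d['xyz'])
        if t!='bracket' and d['p']<.5 and c=='top':continue
        if t=='bracket' and np.linalg.norm(X[:2]-[.498,-.385])>.05: continue
        L.setdefault((t,c),[]).append(X)
for k,v in L.items(): print(k,len(v),np.median(v,0),np.std(v,0))
E
```

```text
bracket 0.79 649 [ 0.5067 -0.5181] ((503.82110595703125, -520.3619995117188), (67.69171142578125, 108.57557678222656), 89.67845916748047)
bracket 0.57 660 [ 0.5002 -0.3789] ((503.54949951171875, -379.18487548828125), (111.5149154663086, 60.79179763793945), 0.10473629087209702)
bracket 0.55 346 [ 0.5488 -0.2658] ((548.0648803710938, -268.8155822753906), (44.5743293762207, 83.20323181152344), 0.8593079447746277)
('machine', 'top') 5 [0.4707 0.1701 0.    ] [0.0014 0.0021 0.068 ]
('dial_grip', 'top') 4 [0.465  0.1657 0.1688] [0.0014 0.0006 0.0018]
('nest', 'top') 4 [0.4557 0.0319 0.0255] [0.0007 0.0012 0.0009]
('shuttle_grip', 'top') 5 [ 0.4449 -0.0876  0.0889] [0.005  0.0477 0.0268]
('bracket', 'top') 4 [ 0.498  -0.3863 -0.0013] [0.0025 0.0004 0.0015]
('machine', 'scene') 5 [0.4703 0.1678 0.0014] [0.013  0.1022 0.0361]
('dial_grip', 'scene') 5 [0.4726 0.1734 0.1704] [0.1198 0.1082 0.0686]
('nest', 'scene') 4 [0.4604 0.0322 0.0246] [0.0006 0.0011 0.0016]
('shuttle_grip', 'scene') 5 [ 0.4432 -0.0865  0.09  ] [0.007  0.047  0.0272]
('mark_button_top', 'scene') 4 [0.4814 0.2943 0.146 ] [0.0009 0.002  0.0008]
('bracket', 'scene') 4 [ 0.4999 -0.3836 -0.0043] [0.0017 0.0017 0.0014]
('mark_button_top', 'top') 2 [0.4825 0.292  0.1391] [0.0012 0.0003 0.0015]
```

View pics/crop.png

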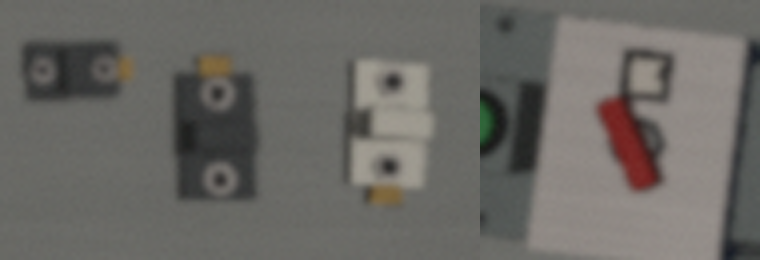

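The crop shows the target bracket at (215,135), the larger dark one, with its brass key pointing up towards world +x. The knob bar runs from (610,105) to (648,185), which puts the dial at about 2.6 rad. I'll move above the knob.

apply_moves:
  deltas:
    - {"x":-0.6,"y":-0.4,"z":-0.4}
    - {"x":-1,"y":-0.63,"z":-0.4}
    - {"x":-1,"y":-0.63,"z":-0.4}
    - {"x":-1,"y":-0.63,"z":-0.2}
    - {"x":-1,"y":-0.63}
    - {"x":-1,"y":-0.63}
    - {"x":-1,"y":-0.63}
    - {"x":-1,"y":-0.63}

```text
validation failed for argument at $.de...
```

apply_moves:
  deltas:
    - {"x":-1,"y":-0.63,"rz":0}
    - {"x":-1,"y":-0.63}
    - {"x":-1,"y":-0.63}
    - {"x":-1,"y":-0.63}
    - {"x":-0.3,"y":-0.2,"rz":-1}
    - {"rz":-1}
    - {"rz":-1}
    - {"rz":-1}

```text
validation failed for argument at $.de...
```

apply_moves:
  deltas:
    - {"rz":-1}
    - {"rz":-1}
    - {"rz":-1}
    - {"rz":-1}
    - {"rz":-1}
    - {"rz":-1}
    - {"rz":-0.96}
    - {"x":0}

```text
validation failed for argument at $.de...
```

```bash
cat >> h.py <<'E'
def wcam(s):
    T=np.eye(4);T[:3,:3]=s['tcp_rot'];T[:3,3]=s['eef_pos']; i=robot.camera_info('wrist')
    return i,T@np.array(i['mount'])
def wray(s,uv,z):
    i,C=wcam(s);K=np.array(i['mtx'])
    d=(np.atleast_2d(uv).astype(float)-[K[0,2],K[1,2]])/[K[0,0],K[1,1]]; q=d.copy()
    for _ in range(20): q=d/(1+i['k1']*(q**2).sum(1,keepdims=True))
    r=np.c_[q[:,0],-q[:,1],-np.ones(len(q))]@C[:3,:3].T; o=C[:3,3]
    return o+r*((z-o[2])/r[:,2:3])
E
python3 - <<'E'
from h import *
np.set_printoptions(precision=4,suppress=True)
s=robot.get_state();im=save('wrist','w1.png');print(s['t'],s['eef_pos'],s['tcp_rot'],s['qpos'])
print(robot.camera_info('wrist')['mount'])
i=im.astype(int); m=(i[:,:,0]>90)&(i[:,:,0]>2.2*i[:,:,1])&(i[:,:,0]>2.2*i[:,:,2])
n,l,st,c=cv2.connectedComponentsWithStats(m.astype(np.uint8)); k=1+np.argmax(st[1:,4]);print(st[k],c[k])
ys,xs=np.nonzero(l==k); P=wray(s,np.c_[xs,ys],0.187)[:,:2]
r=cv2.minAreaRect((P*1000).astype(np.float32));print(r)
print(*[(t,[(round(float(d['p']),2),np.round(d['xyz'],4)) for d in robot.landmark_of('wrist',t)]) for t in('dial_grip','machine','nest')])
E
```

```text
3.85 [0.2417 0.5218 0.2275] [[-0.9074  0.4203 -0.    ]
 [ 0.4203  0.9074  0.    ]
 [ 0.      0.     -1.    ]] [ 0.9865  0.2066  1.5415  0.      1.3935 -0.1505]
[[-0.0003  0.9701  0.2425  0.0688]
 [ 1.      0.0002  0.0006  0.0002]
 [ 0.0006  0.2425 -0.9701 -0.1567]
 [ 0.      0.      0.      1.    ]]Traceback (most recent call last):
  File "<stdin>", line 6, in <module>
    return _wrapfunc(a, 'argmax', axis=axis, out=out, **kwds)
    return bound(*args, **kwds)
ValueError: attempt to get argmax of an empty sequence
```

View pics/w1.png

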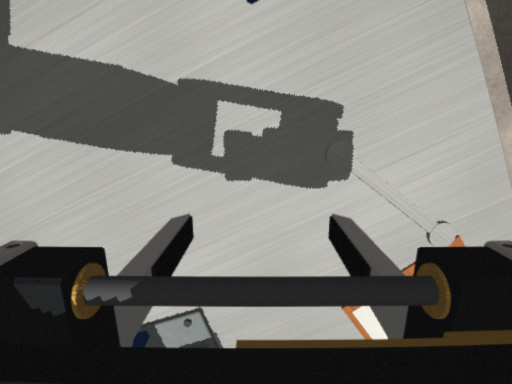

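The picture shows only bare bench and the gripper because all three moves were refused, probably for missing fields. I'll send full rows.

apply_moves:
  deltas:
    - {"x":-0.6,"y":-0.4,"z":-0.4,"rx":0,"ry":0,"rz":0,"fingers":1}
    - {"x":-1,"y":-0.63,"z":-0.4,"rx":0,"ry":0,"rz":0,"fingers":1}
    - {"x":-1,"y":-0.63,"z":-0.4,"rx":0,"ry":0,"rz":0,"fingers":1}
    - {"x":-1,"y":-0.63,"z":-0.2,"rx":0,"ry":0,"rz":0,"fingers":1}
    - {"x":-1,"y":-0.63,"z":0,"rx":0,"ry":0,"rz":0,"fingers":1}
    - {"x":-1,"y":-0.63,"z":0,"rx":0,"ry":0,"rz":0,"fingers":1}
    - {"x":-1,"y":-0.63,"z":0,"rx":0,"ry":0,"rz":0,"fingers":1}
    - {"x":-1,"y":-0.63,"z":0,"rx":0,"ry":0,"rz":0,"fingers":1}

```text
t: 4.7
eef_pos: [0.3885, 0.2937, 0.2697]
tcp_rot: [[-0.907, 0.42, 0.001], [0.42, 0.907, 0.0], [-0.0, 0.001, -1.0]]
ft_force: [0.5, -0.1, -0.4]
width: 1.0
finger_force: 0.0
```

apply_moves:
  deltas:
    - {"x":-1,"y":-0.63,"z":0,"rx":0,"ry":0,"rz":0,"fingers":1}
    - {"x":-1,"y":-0.63,"z":0,"rx":0,"ry":0,"rz":0,"fingers":1}
    - {"x":-1,"y":-0.63,"z":0,"rx":0,"ry":0,"rz":0,"fingers":1}
    - {"x":-1,"y":-0.63,"z":0,"rx":0,"ry":0,"rz":0,"fingers":1}
    - {"x":-0.25,"y":-0.14,"z":0,"rx":0,"ry":0,"rz":-1,"fingers":1}
    - {"x":0,"y":0,"z":0,"rx":0,"ry":0,"rz":-1,"fingers":1}
    - {"x":0,"y":0,"z":0,"rx":0,"ry":0,"rz":-1,"fingers":1}
    - {"x":0,"y":0,"z":0,"rx":0,"ry":0,"rz":-1,"fingers":1}

```text
t: 5.5
eef_pos: [0.4702, 0.1687, 0.2695]
tcp_rot: [[-0.994, 0.111, 0.0], [0.111, 0.994, 0.0], [-0.0, 0.0, -1.0]]
ft_force: [-0.0, 0.4, 0.7]
width: 1.001
finger_force: 0.0
```

apply_moves:
  deltas:
    - {"x":0,"y":0,"z":0,"rx":0,"ry":0,"rz":-1,"fingers":1}
    - {"x":0,"y":0,"z":0,"rx":0,"ry":0,"rz":-1,"fingers":1}
    - {"x":0,"y":0,"z":0,"rx":0,"ry":0,"rz":-1,"fingers":1}
    - {"x":0,"y":0,"z":0,"rx":0,"ry":0,"rz":-1,"fingers":1}
    - {"x":0,"y":0,"z":0,"rx":0,"ry":0,"rz":-1,"fingers":1}
    - {"x":0,"y":0,"z":0,"rx":0,"ry":0,"rz":-1,"fingers":1}
    - {"x":0,"y":0,"z":0,"rx":0,"ry":0,"rz":-0.96,"fingers":1}
    - {"x":0,"y":0,"z":0,"rx":0,"ry":0,"rz":0,"fingers":1}

```text
t: 6.3
eef_pos: [0.4701, 0.169, 0.2695]
tcp_rot: [[-0.904, -0.429, 0.0], [-0.429, 0.904, 0.0], [-0.0, -0.0, -1.0]]
ft_force: [0.1, 0.0, -1.0]
width: 0.997
finger_force: 0.0
```

```bash
python3 - <<'E'
from h import *
np.set_printoptions(precision=4,suppress=True)
s=robot.get_state();im=save('wrist','w2.png');print(s['t'],s['eef_pos'],s['tcp_rot'],s['qpos'])
i=im.astype(int); m=(i[:,:,0]>70)&(i[:,:,0]>2*i[:,:,1])&(i[:,:,0]>2*i[:,:,2])
n,l,st,c=cv2.connectedComponentsWithStats(m.astype(np.uint8))
if n>1:
  k=1+np.argmax(st[1:,4]);print(st[k],c[k])
  ys,xs=np.nonzero(l==k); P=wray(s,np.c_[xs,ys],0.187)[:,:2]
  r=cv2.minAreaRect((P*1000).astype(np.float32));print(r)
for t in('dial_grip','machine','nest','shuttle_grip'): print(t,[(round(float(d['p']),2),np.round(d['xyz'],4)) for d in robot.landmark_of('wrist',t)])
E
```

```text
6.3 [0.4701 0.169  0.2695] [[-0.9035 -0.4285  0.0002]
 [-0.4285  0.9035  0.    ]
 [-0.0002 -0.0001 -1.    ]] [ 0.1717  0.0125  1.6681 -0.      1.4608 -1.842 ]
[ 250  160   22   77 1616] [260.4728 197.8527]
((468.81060791015625, 167.38209533691406), (70.89881896972656, 19.178672790527344), 24.82286262512207)
dial_grip [(0.58, array([0.472 , 0.1728, 0.1694]))]
machine [(0.6, array([ 0.469 ,  0.1695, -0.0018])), (0.6, array([0.7617, 0.2123, 0.0011]))]
nest [(0.59, array([0.4554, 0.0288, 0.0269]))]
shuttle_grip [(0.88, array([ 0.4459, -0.0912,  0.0915])), (0.2, array([ 0.7776, -0.1114,  0.0011]))]
```

View pics/w2.png

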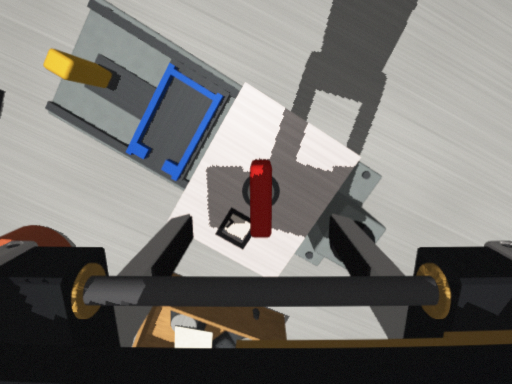

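The wrist view shows the red bar centred at (260,198) and aligned with the fingers. It also shows the window at (237,229), the blue nest at (175,122) with its slot at the lower left, and the handle at (60,65). Next I'll work out the station yaw and the nest position.

```bash
python3 - <<'E'
from h import *
np.set_printoptions(precision=4,suppress=True)
s=robot.get_state();im=cv2.imread('pics/w2.png').astype(int)
b=im; m=((b[:,:,0]>70)&(b[:,:,0]>1.8*b[:,:,2])).astype(np.uint8); m[250:]=0
n,l,st,c=cv2.connectedComponentsWithStats(m); k=1+np.argmax(st[1:,4]);print(st[k])
ys,xs=np.nonzero(l==k);P=wray(s,np.c_[xs,ys],0.040)[:,:2]
r=cv2.minAreaRect((P*1000).astype(np.float32));print('nest outer',r)
print('cover corners',wray(s,[[244.5,83],[360,157],[277,277]],0.14))
g=im.max(2)
# line fit of the sharp cover edge (left edge, white vs dark) and top edge
def edge(p,q,z,flip=1):
    p=np.array(p,float);q=np.array(q,float);u=(q-p)/np.linalg.norm(q-p);nn=np.array([-u[1],u[0]]);pts=[]
    G=cv2.GaussianBlur(g.astype(np.float32),(0,0),1)
    for t in np.linspace(.08,.92,40):
        c=p+t*(q-p);o=np.arange(-8,8.1,.25);X=c+o[:,None]*nn
        v=cv2.remap(G,X[:,0].astype(np.float32)[None],X[:,1].astype(np.float32)[None],1)[0]
        d=np.abs(np.gradient(v));j=np.argmax(d);pts.append(X[j])
    W=wray(s,pts,z)[:,:2].astype(np.float32)
    vx,vy,x0,y0=cv2.fitLine(W,cv2.DIST_HUBER,0,.0005,.0005).ravel()
    return np.arctan(vy/vx) if abs(vx)>abs(vy) else -np.arctan(vx/vy), (x0,y0)
print('left cover edge',edge([244,84],[186,182],.14))
print('top cover edge',edge([246,84],[310,125],.14))
print('base top edge',edge([95,3],[225,80],.024), 'base bottom', edge([48,104],[180,184],.024))
E
```

```text
[ 126   63   98  118 2182]
nest outer ((461.59051513671875, 31.345861434936523), (81.96509552001953, 136.5489501953125), 83.903076171875)
cover corners [[0.381  0.1084 0.14  ]
 [0.3954 0.2467 0.14  ]
 [0.5571 0.2301 0.14  ]]
left cover edge (np.float32(-0.15967347), (np.float32(0.43906203), np.float32(0.09918801)))
top cover edge (np.float32(-0.109044865), (np.float32(0.3830769), np.float32(0.14102568)))
base top edge (np.float32(0.033100918), (np.float32(0.37042105), np.float32(-0.03396742))) base bottom (np.float32(-0.17291279), (np.float32(0.51974994), np.float32(-0.038745563)))
```

Station yaw comes out at about -0.104 rad and the dial at about 2.605, so the turn is about 1.33 rad clockwise. Descending to grip the knob.

apply_moves:
  deltas:
    - {"x":0.05,"y":-0.02,"z":0.8,"rx":0,"ry":0,"rz":0,"fingers":1}
    - {"x":0,"y":0,"z":0.8,"rx":0,"ry":0,"rz":0,"fingers":0.6}
    - {"x":0,"y":0,"z":0.8,"rx":0,"ry":0,"rz":0,"fingers":0.6}
    - {"x":0,"y":0,"z":0.8,"rx":0,"ry":0,"rz":0,"fingers":0.6}
    - {"x":0,"y":0,"z":0,"rx":0,"ry":0,"rz":0,"fingers":0}
    - {"x":0,"y":0,"z":0,"rx":0,"ry":0,"rz":0,"fingers":0}
    - {"x":0,"y":0,"z":0,"rx":0,"ry":0,"rz":0,"fingers":0}
    - {"x":0,"y":0,"z":0,"rx":0,"ry":0,"rz":0,"fingers":0}

```text
t: 7.35
eef_pos: [0.4702, 0.168, 0.1752]
tcp_rot: [[-0.903, -0.429, 0.003], [-0.429, 0.904, 0.001], [-0.003, -0.001, -1.0]]
ft_force: [0.3, -0.6, 0.1]
width: 0.443
finger_force: 0.0
```

apply_moves:
  deltas:
    - {"x":0,"y":0,"z":0,"rx":0,"ry":0,"rz":0,"fingers":0}
    - {"x":0,"y":0,"z":0,"rx":0,"ry":0,"rz":0,"fingers":0}
    - {"x":0,"y":0,"z":0,"rx":0,"ry":0,"rz":0,"fingers":0}
    - {"x":0,"y":0,"z":0,"rx":0,"ry":0,"rz":0,"fingers":0}
    - {"x":0,"y":0,"z":0,"rx":0,"ry":0,"rz":0,"fingers":0}

```text
t: 7.85
eef_pos: [0.469, 0.1683, 0.174]
tcp_rot: [[-0.903, -0.429, 0.0], [-0.429, 0.903, 0.001], [-0.001, 0.001, -1.0]]
ft_force: [-1.7, 2.9, 4.3]
width: 0.212
finger_force: 30.0
```

apply_moves:
  deltas:
    - {"x":0,"y":0,"z":0,"rx":0,"ry":0,"rz":0.65,"fingers":0}
    - {"x":0,"y":0,"z":0,"rx":0,"ry":0,"rz":1,"fingers":0}
    - {"x":0,"y":0,"z":0,"rx":0,"ry":0,"rz":1,"fingers":0}
    - {"x":0,"y":0,"z":0,"rx":0,"ry":0,"rz":1,"fingers":0}
    - {"x":0,"y":0,"z":0,"rx":0,"ry":0,"rz":1,"fingers":0}
    - {"x":0,"y":0,"z":0,"rx":0,"ry":0,"rz":1,"fingers":0}
    - {"x":0,"y":0,"z":0,"rx":0,"ry":0,"rz":1,"fingers":0}
    - {"x":0,"y":0,"z":0,"rx":0,"ry":0,"rz":1,"fingers":0}

```text
t: 8.65
eef_pos: [0.4689, 0.1696, 0.174]
tcp_rot: [[-0.985, 0.171, 0.0], [0.171, 0.985, 0.003], [0.0, 0.003, -1.0]]
ft_force: [-1.4, 6.9, 4.2]
width: 0.207
finger_force: 30.0
```

apply_moves:
  deltas:
    - {"x":0,"y":0,"z":0,"rx":0,"ry":0,"rz":1,"fingers":0}
    - {"x":0,"y":0,"z":0,"rx":0,"ry":0,"rz":1,"fingers":0}
    - {"x":0,"y":0,"z":0,"rx":0,"ry":0,"rz":1,"fingers":0}
    - {"x":0,"y":0,"z":0,"rx":0,"ry":0,"rz":1,"fingers":0}
    - {"x":0,"y":0,"z":0,"rx":0,"ry":0,"rz":1,"fingers":0}
    - {"x":0,"y":0,"z":0,"rx":0,"ry":0,"rz":1,"fingers":0}
    - {"x":0,"y":0,"z":0,"rx":0,"ry":0,"rz":1,"fingers":0}
    - {"x":0,"y":0,"z":0,"rx":0,"ry":0,"rz":1,"fingers":0}

```text
t: 9.45
eef_pos: [0.4695, 0.1707, 0.174]
tcp_rot: [[-0.688, 0.725, 0.002], [0.725, 0.688, 0.006], [0.003, 0.005, -1.0]]
ft_force: [0.7, 11.9, 1.0]
width: 0.213
finger_force: 30.0
```

apply_moves:
  deltas:
    - {"x":0,"y":0,"z":0,"rx":0,"ry":0,"rz":1,"fingers":0}
    - {"x":0,"y":0,"z":0,"rx":0,"ry":0,"rz":0,"fingers":0}
    - {"x":0,"y":0,"z":0,"rx":0,"ry":0,"rz":0,"fingers":0}

```text
t: 9.75
eef_pos: [0.4696, 0.1708, 0.174]
tcp_rot: [[-0.63, 0.776, 0.002], [0.776, 0.63, 0.006], [0.003, 0.005, -1.0]]
ft_force: [1.3, 10.4, 1.5]
width: 0.21
finger_force: 30.0
```

apply_moves:
  deltas:
    - {"x":0,"y":0,"z":0,"rx":0,"ry":0,"rz":0,"fingers":0.6}
    - {"x":0,"y":0,"z":0,"rx":0,"ry":0,"rz":0,"fingers":0.6}
    - {"x":0,"y":0,"z":0,"rx":0,"ry":0,"rz":0,"fingers":0.6}
    - {"x":0,"y":0,"z":-0.8,"rx":0,"ry":0,"rz":0,"fingers":0.9}
    - {"x":0,"y":0,"z":-1,"rx":0,"ry":0,"rz":0,"fingers":1}
    - {"x":0,"y":0,"z":-1,"rx":0,"ry":0,"rz":0,"fingers":1}
    - {"x":0,"y":0,"z":-0.7,"rx":0,"ry":0,"rz":0,"fingers":1}
    - {"x":0,"y":0,"z":0,"rx":0,"ry":0,"rz":0,"fingers":1}

```text
t: 10.55
eef_pos: [0.4711, 0.1677, 0.282]
tcp_rot: [[-0.63, 0.777, 0.007], [0.777, 0.63, 0.001], [-0.004, 0.006, -1.0]]
ft_force: [0.7, -0.6, -0.1]
width: 0.857
finger_force: 0.0
```

```bash
python3 - <<'E'
from h import *
np.set_printoptions(precision=4,suppress=True)
s=robot.get_state();im=save('wrist','w3.png');print(s['t'],s['eef_pos'],s['qpos'],s['ft_force'])
i=im.astype(int); m=(i[:,:,0]>70)&(i[:,:,0]>2*i[:,:,1])&(i[:,:,0]>2*i[:,:,2]);m[245:]=0
n,l,st,c=cv2.connectedComponentsWithStats(m.astype(np.uint8))
k=1+np.argmax(st[1:,4]);print(st[k],c[k])
ys,xs=np.nonzero(l==k); P=wray(s,np.c_[xs,ys],0.187)[:,:2]
r=cv2.minAreaRect((P*1000).astype(np.float32));print(r, np.degrees(-.104-3.927+np.pi))
b=im.astype(int); m=((b[:,:,2]>60)&(b[:,:,2]>1.8*b[:,:,0])).astype(np.uint8); m[250:]=0
n,l,st,c=cv2.connectedComponentsWithStats(m); k=1+np.argmax(st[1:,4]);print(st[k])
ys,xs=np.nonzero(l==k);P=wray(s,np.c_[xs,ys],0.040)[:,:2]
r=cv2.minAreaRect((P*1000).astype(np.float32));print('nest outer',r)
E
```

```text
10.55 [0.4711 0.1677 0.282 ] [ 0.1691  0.0009  1.6543 -0.0005  1.4791 -0.5122] [ 0.7208 -0.606  -0.0698]
[ 251  155   21   74 1443] [260.5856 191.6979]
((469.7198791503906, 171.7736053466797), (18.5595645904541, 70.84321594238281), 38.53382110595703) -50.959287217234824
[149 194  34  43 408]
nest outer ((410.3293151855469, 30.177440643310547), (67.8506088256836, 34.45582962036133), 83.47557067871094)
```

View pics/w3.png

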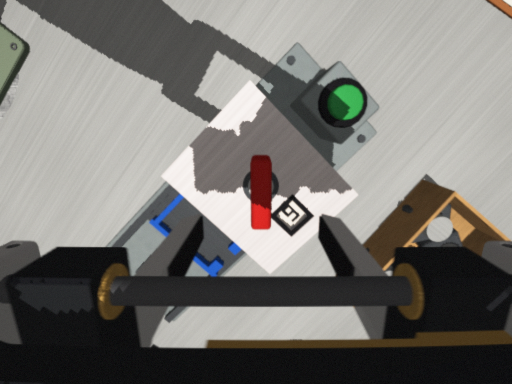

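The wrist picture shows a 6 in the window at (292,215), with the bar within 0.5° of the target. I'll rectify the window to check the centring.

```bash
python3 - <<'E'
from h import *
np.set_printoptions(precision=4,suppress=True)
s=robot.get_state();im=cv2.imread('pics/w3.png')
yaw=-.104;ax=np.array([.4693,.1695]);X=np.array([np.cos(yaw),np.sin(yaw)]);Y=np.array([-X[1],X[0]])
# search pixel map: for each out pixel (station coords at z=.14) -> project
i,C=wcam(s);K=np.array(i['mtx']);W=np.linalg.inv(C)
n=400;gx=np.linspace(70,30,n)/1000;gy=np.linspace(20,-20,n)/1000
g=ax+gx[:,None,None]*X+gy[None,:,None]*Y
c=np.dstack([g,np.full((n,n),.14)])@W[:3,:3].T+W[:3,3]
q=np.dstack([c[...,0],-c[...,1]])/-c[...,2:3];q=q*(1+i['k1']*(q**2).sum(2,keepdims=True))
u=(q*[K[0,0],K[1,1]]+[K[0,2],K[1,2]]).astype(np.float32)
cv2.imwrite('pics/win.png',cv2.remap(im,u[...,0],u[...,1],cv2.INTER_CUBIC))
E
```

```text
(no output)
```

View pics/win.png

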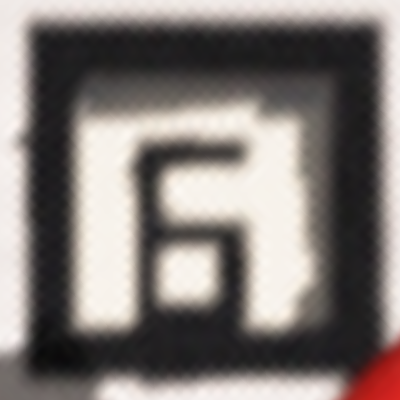

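The rectified window shows the 6 upright. It's about 1 mm left of centre, and most of that is parallax because the drum sits below the cover, so the dial is good. Now to the bracket.

apply_moves:
  deltas:
    - {"x":0,"y":0,"z":0,"rx":0,"ry":0,"rz":1,"fingers":1}
    - {"x":0,"y":0,"z":0,"rx":0,"ry":0,"rz":1,"fingers":1}
    - {"x":0,"y":0,"z":0,"rx":0,"ry":0,"rz":1,"fingers":1}
    - {"x":0,"y":0,"z":0,"rx":0,"ry":0,"rz":1,"fingers":1}
    - {"x":0,"y":0,"z":0,"rx":0,"ry":0,"rz":1,"fingers":1}
    - {"x":0,"y":0,"z":0,"rx":0,"ry":0,"rz":1,"fingers":1}
    - {"x":0,"y":0,"z":0,"rx":0,"ry":0,"rz":1,"fingers":1}
    - {"x":0,"y":0,"z":0,"rx":0,"ry":0,"rz":1,"fingers":1}

```text
t: 11.4
eef_pos: [0.4677, 0.1673, 0.2758]
tcp_rot: [[-0.038, 0.999, -0.004], [0.999, 0.038, -0.001], [-0.001, -0.004, -1.0]]
ft_force: [0.2, 0.5, -0.6]
width: 0.998
finger_force: 0.0
```

apply_moves:
  deltas:
    - {"x":-0.5,"y":0,"z":0,"rx":0,"ry":0,"rz":0.5,"fingers":1}
    - {"x":-1,"y":0.05,"z":0,"rx":0,"ry":0,"rz":0,"fingers":1}
    - {"x":-1,"y":0.05,"z":0,"rx":0,"ry":0,"rz":0,"fingers":1}
    - {"x":-1,"y":0.05,"z":0,"rx":0,"ry":0,"rz":0,"fingers":1}
    - {"x":-1,"y":0.05,"z":0,"rx":0,"ry":0,"rz":0,"fingers":1}
    - {"x":-1,"y":0.05,"z":0,"rx":0,"ry":0,"rz":0,"fingers":1}
    - {"x":-1,"y":0.05,"z":0,"rx":0,"ry":0,"rz":0,"fingers":1}
    - {"x":-1,"y":0.05,"z":0,"rx":0,"ry":0,"rz":0,"fingers":1}

```text
t: 12.2
eef_pos: [0.4791, -0.0583, 0.2759]
tcp_rot: [[-0.001, 1.0, -0.004], [1.0, 0.001, 0.001], [0.001, -0.004, -1.0]]
ft_force: [-0.1, -0.3, 0.1]
width: 1.0
finger_force: 0.0
```

apply_moves:
  deltas:
    - {"x":-1,"y":0.05,"z":0,"rx":0,"ry":0,"rz":0,"fingers":1}
    - {"x":-1,"y":0.05,"z":0,"rx":0,"ry":0,"rz":0,"fingers":1}
    - {"x":-1,"y":0.05,"z":0,"rx":0,"ry":0,"rz":0,"fingers":1}
    - {"x":-1,"y":0.05,"z":0,"rx":0,"ry":0,"rz":0,"fingers":1}
    - {"x":-1,"y":0.05,"z":0,"rx":0,"ry":0,"rz":0,"fingers":1}
    - {"x":-1,"y":0.05,"z":0.5,"rx":0,"ry":0,"rz":0,"fingers":1}
    - {"x":-1,"y":0.05,"z":1,"rx":0,"ry":0,"rz":0,"fingers":1}
    - {"x":-1,"y":0.05,"z":1,"rx":0,"ry":0,"rz":0,"fingers":1}

```text
t: 13.0
eef_pos: [0.492, -0.2981, 0.2007]
tcp_rot: [[-0.001, 1.0, -0.002], [1.0, 0.001, 0.001], [0.001, -0.002, -1.0]]
ft_force: [0.5, -0.6, 0.3]
width: 0.999
finger_force: 0.0
```

apply_moves:
  deltas:
    - {"x":-1,"y":0.05,"z":0.5,"rx":0,"ry":0,"rz":0,"fingers":1}
    - {"x":-1,"y":0.05,"z":0,"rx":0,"ry":0,"rz":0,"fingers":1}
    - {"x":-0.8,"y":0,"z":0,"rx":0,"ry":0,"rz":0,"fingers":1}
    - {"x":0,"y":0,"z":0,"rx":0,"ry":0,"rz":0,"fingers":1}

```text
t: 13.4
eef_pos: [0.4943, -0.3832, 0.1853]
tcp_rot: [[0.002, 1.0, -0.003], [1.0, -0.002, 0.002], [0.002, -0.003, -1.0]]
ft_force: [0.2, 0.7, -0.1]
width: 1.0
finger_force: 0.0
```

```bash
python3 - <<'E'
from h import *
np.set_printoptions(precision=4,suppress=True)
s=robot.get_state();im=save('wrist','w4.png');print(s['t'],s['eef_pos'],s['qpos'],s['tcp_rot'][:,0])
for d in robot.landmark_of('wrist','bracket'): print(d['p'],d['xyz'])
for r in robot.regions_of('wrist','bracket'):
    m=r['pixels'].astype(np.uint8);ys,xs=np.nonzero(m);P=wray(s,np.c_[xs,ys],0.016)[:,:2]
    print(r['p'],m.sum(),xs.mean(),ys.mean(),cv2.minAreaRect((P*1000).astype(np.float32)))
E
```

```text
13.4 [ 0.4943 -0.3832  0.1853] [-0.7972  0.3488  1.4512 -0.001   1.3452 -0.7953] [0.0016 1.     0.0019]
0.88 [0.5515, -0.263, -0.0022]
0.84 [0.5132, -0.5206, -0.0018]
0.76 [0.4969, -0.3833, 0.002]
0.94 4432 268.5726534296029 180.04986462093862 ((507.8995361328125, -384.18170166015625), (112.65575408935547, 67.0567626953125), 1.726106882095337)
0.77 1707 271.7668424135911 270.46572934973636 ((502.3297424316406, -510.5119934082031), (101.27780151367188, 99.27410888671875), 58.72806167602539)
0.57 2935 311.02862010221463 80.98977853492335 ((551.8015747070312, -272.7877197265625), (45.62293243408203, 83.5799789428711), 1.253889560699463)
```

View pics/w4.png

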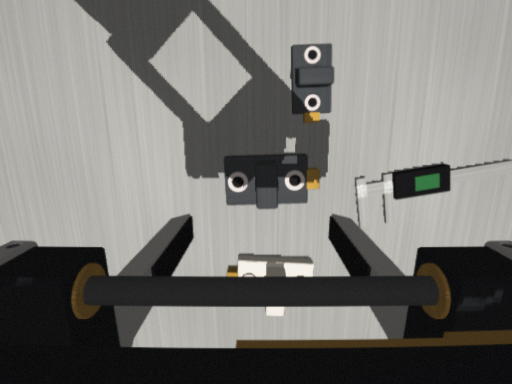

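The wrist view shows the large dark bracket at (266,180) with its key to the right (world +x). The small one is at (312,80) and the white one at (275,270). I'll refine the pose from the two holes.

```bash
python3 - <<'E'
from h import *
np.set_printoptions(precision=4,suppress=True)
s=robot.get_state();im=cv2.imread('pics/w4.png')
g=im.max(2); m=(g>110).astype(np.uint8);m[:166]=0;m[196:]=0;m[:,:228]=0;m[:,305:]=0
n,l,st,c=cv2.connectedComponentsWithStats(m)
pts=[]
for k in range(1,n):
    if st[k,4]>60: print(st[k],c[k]); pts.append((st[k,:2]+st[k,2:4]/2-.5))
W=wray(s,pts,.016);print(W, W.mean(0), np.arctan2(W[-1,1]-W[0,1],W[-1,0]-W[0,0]))
# plate edges at z=.016: corners by hand
C=wray(s,[[225,157],[307,153],[308,203],[227,206]],.016);print(C,C.mean(0))
# rib top at z .052 (approx pixels)
print(wray(s,[[256,162],[277,161],[278,207],[257,208]],.052))
E
```

```text
[228 177  20  16 148] [235.9392 186.1486]
[284 176  21  15 145] [292.6828 184.6138]
[[ 0.4681 -0.3834  0.016 ]
 [ 0.5365 -0.3814  0.016 ]] [ 0.5023 -0.3824  0.016 ] 0.029121563260934243
[[ 0.4539 -0.3501  0.016 ]
 [ 0.5508 -0.3452  0.016 ]
 [ 0.5546 -0.4066  0.016 ]
 [ 0.4546 -0.4107  0.016 ]] [ 0.5035 -0.3781  0.016 ]
[[ 0.4913 -0.351   0.052 ]
 [ 0.5135 -0.3499  0.052 ]
 [ 0.5154 -0.4007  0.052 ]
 [ 0.4922 -0.4019  0.052 ]]
```

apply_moves:
  deltas:
    - {"x":0.1,"y":0.22,"z":0.5,"rx":0,"ry":0,"rz":-0.46,"fingers":1}
    - {"x":0,"y":0,"z":1,"rx":0,"ry":0,"rz":0,"fingers":0.7}
    - {"x":0,"y":0,"z":1,"rx":0,"ry":0,"rz":0,"fingers":0.6}
    - {"x":0,"y":0,"z":1,"rx":0,"ry":0,"rz":0,"fingers":0.6}
    - {"x":0,"y":0,"z":0.8,"rx":0,"ry":0,"rz":0,"fingers":0.6}
    - {"x":0,"y":0,"z":0.44,"rx":0,"ry":0,"rz":0,"fingers":0.6}
    - {"x":0,"y":0,"z":0,"rx":0,"ry":0,"rz":0,"fingers":0.6}

```text
t: 14.25
eef_pos: [0.5014, -0.3754, 0.0432]
tcp_rot: [[-0.041, 0.999, -0.004], [0.999, 0.041, 0.004], [0.004, -0.004, -1.0]]
ft_force: [0.1, 0.0, 0.7]
width: 0.601
finger_force: 0.0
```

apply_moves:
  deltas:
    - {"x":0,"y":0,"z":0,"rx":0,"ry":0,"rz":0,"fingers":0}
    - {"x":0,"y":0,"z":0,"rx":0,"ry":0,"rz":0,"fingers":0}
    - {"x":0,"y":0,"z":0,"rx":0,"ry":0,"rz":0,"fingers":0}
    - {"x":0,"y":0,"z":0,"rx":0,"ry":0,"rz":0,"fingers":0}
    - {"x":0,"y":0,"z":0,"rx":0,"ry":0,"rz":0,"fingers":0}
    - {"x":0,"y":0,"z":0,"rx":0,"ry":0,"rz":0,"fingers":0}
    - {"x":0,"y":0,"z":0,"rx":0,"ry":0,"rz":0,"fingers":0}

```text
t: 14.95
eef_pos: [0.502, -0.3789, 0.0474]
tcp_rot: [[-0.039, 0.999, -0.001], [0.999, 0.039, -0.001], [-0.001, -0.001, -1.0]]
ft_force: [-4.0, -0.1, 5.5]
width: 0.256
finger_force: 30.0
```

apply_moves:
  deltas:
    - {"x":0,"y":0,"z":-0.5,"rx":0,"ry":0,"rz":0,"fingers":0}
    - {"x":0,"y":0,"z":-1,"rx":0,"ry":0,"rz":0,"fingers":0}
    - {"x":0,"y":0,"z":-1,"rx":0,"ry":0,"rz":0,"fingers":0}
    - {"x":0,"y":0,"z":-1,"rx":0,"ry":0,"rz":0,"fingers":0}
    - {"x":0,"y":0,"z":-1,"rx":0,"ry":0,"rz":0.79,"fingers":0}
    - {"x":0,"y":0,"z":-0.5,"rx":0,"ry":0,"rz":1,"fingers":0}
    - {"x":0.5,"y":-0.1,"z":0,"rx":0,"ry":0,"rz":0,"fingers":0}
    - {"x":0.97,"y":-0.2,"z":0,"rx":0,"ry":0,"rz":0,"fingers":0}

```text
t: 15.75
eef_pos: [0.498, -0.3331, 0.1955]
tcp_rot: [[0.105, 0.995, 0.0], [0.994, -0.105, 0.001], [0.001, 0.0, -1.0]]
ft_force: [0.3, 0.7, -5.9]
width: 0.249
finger_force: 30.0
```

apply_moves:
  deltas:
    - {"x":1,"y":-0.2,"z":0,"rx":0,"ry":0,"rz":0,"fingers":0}
    - {"x":1,"y":-0.2,"z":0,"rx":0,"ry":0,"rz":0,"fingers":0}
    - {"x":1,"y":-0.2,"z":0,"rx":0,"ry":0,"rz":0,"fingers":0}
    - {"x":1,"y":-0.2,"z":0,"rx":0,"ry":0,"rz":0,"fingers":0}
    - {"x":1,"y":-0.2,"z":0,"rx":0,"ry":0,"rz":0,"fingers":0}
    - {"x":1,"y":-0.2,"z":0,"rx":0,"ry":0,"rz":0,"fingers":0}
    - {"x":1,"y":-0.2,"z":0,"rx":0,"ry":0,"rz":0,"fingers":0}
    - {"x":1,"y":-0.2,"z":0,"rx":0,"ry":0,"rz":0,"fingers":0}

```text
t: 16.55
eef_pos: [0.4732, -0.0865, 0.1939]
tcp_rot: [[0.102, 0.995, -0.004], [0.995, -0.102, 0.003], [0.002, -0.004, -1.0]]
ft_force: [0.5, -0.0, -5.6]
width: 0.252
finger_force: 30.0
```

apply_moves:
  deltas:
    - {"x":1,"y":-0.2,"z":0,"rx":0,"ry":0,"rz":0,"fingers":0}
    - {"x":1,"y":-0.2,"z":0,"rx":0,"ry":0,"rz":0,"fingers":0}
    - {"x":1,"y":-0.2,"z":0,"rx":0,"ry":0,"rz":0,"fingers":0}
    - {"x":1,"y":-0.2,"z":0,"rx":0,"ry":0,"rz":0,"fingers":0}
    - {"x":0,"y":0,"z":0,"rx":0,"ry":0,"rz":0,"fingers":0}
    - {"x":0,"y":0,"z":0,"rx":0,"ry":0,"rz":0,"fingers":0}
    - {"x":0,"y":0,"z":0,"rx":0,"ry":0,"rz":0,"fingers":0}

```text
t: 17.25
eef_pos: [0.4633, 0.0322, 0.1953]
tcp_rot: [[0.104, 0.995, -0.002], [0.995, -0.104, 0.0], [-0.0, -0.002, -1.0]]
ft_force: [0.9, -0.0, -5.5]
width: 0.251
finger_force: 30.0
```

```bash
python3 - <<'E'
from h import *
np.set_printoptions(precision=4,suppress=True)
s=robot.get_state();im=save('wrist','w5.png');print(s['t'],s['eef_pos'],s['qpos'],s['tcp_rot'],s['width'],s['ft_force'],s['wrist_torque'])
for t in('bracket','nest'):
  for c in('wrist','top','scene'):
    if t=='bracket' and c!='wrist':robot.camera(c)
    print(t,c,[(round(float(d['p']),2),np.round(d['xyz'],4)) for d in robot.landmark_of(c,t)])
E
```

```text
17.25 [0.4633 0.0322 0.1953] [-0.1172 -0.0002  1.8381 -0.0001  1.3055 -0.0133] [[ 0.1037  0.9946 -0.0018]
 [ 0.9946 -0.1037  0.0001]
 [-0.0001 -0.0018 -1.    ]] 0.251235775925648 [ 0.8621 -0.0425 -5.4953] [-0.0791  0.0738  0.0214]
bracket wrist [(0.88, array([0.4627, 0.0249, 0.1518]))]
bracket top [(0.92, array([ 0.551 , -0.2649,  0.0001])), (0.74, array([ 0.5079, -0.5185, -0.0019]))]
bracket scene [(0.7, array([ 0.5525, -0.2646, -0.0027])), (0.61, array([0.4647, 0.0267, 0.1434])), (0.57, array([ 0.5108, -0.5204, -0.0042]))]
nest wrist [(0.8, array([0.454 , 0.0292, 0.0289]))]
nest top [(0.73, array([0.4565, 0.0329, 0.0245]))]
nest scene [(0.97, array([0.4624, 0.0321, 0.0241]))]
```

View pics/w5.png

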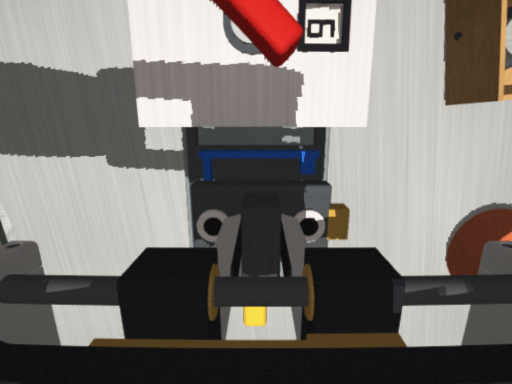

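The wrist view shows the bracket held with its front edge at row 182, spanning columns 192–330. The nest's far wall is at about row 151, and the 6 is in the window. I'll measure both in the tool frame.

```bash
python3 - <<'E'
from h import *
np.set_printoptions(precision=4,suppress=True)
s=robot.get_state();im=cv2.imread('pics/w5.png').astype(int);R=s['tcp_rot'];p=s['eef_pos']
T=lambda uv,z:(wray(s,uv,z)-p)@R*1000
g=im.sum(2)/3
prof=g[140:200,215:295].mean(1);d=np.gradient(prof)
print('rows',[(r+140,round(v),round(im[r+140,215:295,0].mean()),round(im[r+140,215:295,2].mean())) for r,v in enumerate(prof)][::2])
pc=g[195:205,170:350].mean(0);print('cols',[(170+i,int(pc[i])) for i in list(range(14,34,2))+list(range(150,172,2))])
b=((im[:,:,0]>60)&(im[:,:,0]>1.8*im[:,:,2])).astype(np.uint8);b[:140]=0;b[182:]=0
ys,xs=np.nonzero(b);print('blue',xs.min(),xs.max(),ys.min(),ys.max(), [ (c,ys[xs==c].min()) for c in (215,240,265,290,310) if (xs==c).any()])
zt=p[2]-.0474+.016
print('plate front edge',T([[215,182],[295,182]],zt),'sides',T([[192,200],[330,200]],zt))
print('nest wall',T([[220,ys.min()-.5],[290,ys.min()-.5],[xs.min()-.5,155],[xs.max()+.5,155]],.040))
print('cover edge',T([[140,126.5],[368,126.5]],.14),'K',robot.camera_info('wrist')['mtx'])
E
```

```text
rows [(140, 81, 82, 79), (142, 71, 71, 69), (144, 59, 60, 57), (146, 38, 39, 36), (148, 39, 41, 37), (150, 43, 68, 24), (152, 54, 96, 20), (154, 54, 97, 20), (156, 54, 97, 20), (158, 48, 73, 29), (160, 37, 38, 36), (162, 38, 39, 37), (164, 39, 39, 37), (166, 38, 39, 37), (168, 39, 40, 37), (170, 38, 39, 37), (172, 38, 39, 37), (174, 39, 40, 38), (176, 38, 39, 37), (178, 38, 39, 37), (180, 35, 36, 34), (182, 32, 33, 31), (184, 34, 35, 33), (186, 38, 39, 36), (188, 39, 40, 38), (190, 39, 40, 37), (192, 37, 38, 36), (194, 35, 36, 34), (196, 35, 36, 34), (198, 34, 35, 33)]
cols [(184, 204), (186, 170), (188, 155), (190, 106), (192, 39), (194, 37), (196, 38), (198, 36), (200, 37), (202, 37), (320, 91), (322, 90), (324, 91), (326, 91), (328, 90), (330, 100), (332, 173), (334, 176), (336, 171), (338, 176), (340, 175)]
blue 198 319 150 180 [(215, np.int64(150)), (240, np.int64(150)), (265, np.int64(150)), (290, np.int64(150)), (310, np.int64(150))]
plate front edge [[ 29.2077 -30.4797  31.3978]
 [ 29.1851  25.1422  31.4026]] sides [[ 16.2    -47.3111  31.3962]
 [ 16.1623  50.337   31.4046]]
nest wall [[ 39.6703 -44.3907 156.2771]
 [ 39.6295  34.3311 156.2839]
 [ 33.536  -70.0929 156.2748]
 [ 33.4813  67.8796 156.2867]]
cover edge [[ 66.7457 -89.7843  56.2736]
 [ 66.6329  82.2363  56.2884]] K [[276.8389   0.     260.5619]
 [  0.     276.8389 191.1112]
 [  0.       0.       1.    ]]
```

```bash
python3 - <<'E'
from h import *
np.set_printoptions(precision=4,suppress=True)
s=robot.get_state();R=s['tcp_rot'];p=s['eef_pos'];print(s['t'],p,R)
print(robot.camera_info('wrist')['mount'],robot.camera_info('wrist')['k1'])
T=lambda uv,z:(wray(s,uv,z)-p)@R*1000
print(T([[260.56,185.5],[191,200],[330.5,200],[261.5,240]],p[2]-.0314),T([[260.56,180.5]],p[2]-.0474),T([[260.56,150.9],[260.56,158.7],[198,155],[319.5,155]],.04))
E
```

```text
17.7 [0.4644 0.0319 0.1963] [[ 0.105   0.9945  0.0001]
 [ 0.9945 -0.105   0.    ]
 [ 0.      0.0001 -1.    ]]
[[-0.0003  0.9701  0.2428  0.0697]
 [ 1.      0.0003 -0.0001  0.0012]
 [-0.0002  0.2428 -0.9701 -0.1567]
 [ 0.      0.      0.      1.    ]] -0.03128940410650781
[[ 26.6964   1.2     31.4005]
 [ 16.1999 -48.0214  31.3961]
 [ 16.162   50.6923  31.4046]
 [-14.3087   1.8772  31.3999]] [[26.8959  1.2031 47.4005]] [[ 38.0565   1.227  156.281 ]
 [ 29.2573   1.2244 156.2809]
 [ 33.5348 -69.5257 156.2748]
 [ 33.4813  67.8796 156.2867]]
```

```bash
python3 - <<'E'
from h import *
np.set_printoptions(precision=4,suppress=True)
T0=np.array([[-0.9035,-0.4285,0.0002],[-0.4285,0.9035,0],[-0.0002,-0.0001,-1]])
s={'tcp_rot':T0,'eef_pos':np.array([.4701,.1690,.2695])}
im=cv2.imread('pics/w2.png');i,C=wcam(s);K=np.array(i['mtx']);W=np.linalg.inv(C)
yaw=-.104;X=np.array([np.cos(yaw),np.sin(yaw)]);Y=np.array([-X[1],X[0]]);c0=np.array([.4576,.0317])
gx=np.arange(-80,81)/1000;gy=np.arange(-55,56)/1000
g=c0+gx[:,None,None]*X+gy[None,:,None]*Y
c=np.dstack([g,np.full(g.shape[:2],.04)])@W[:3,:3].T+W[:3,3]
q=np.dstack([c[...,0],-c[...,1]])/-c[...,2:3];q=q*(1+i['k1']*(q**2).sum(2,keepdims=True))
u=(q*[K[0,0],K[1,1]]+[K[0,2],K[1,2]]).astype(np.float32)
r=cv2.remap(im,u[...,0],u[...,1],cv2.INTER_LINEAR).astype(int)
b=(r[...,0]>60)&(r[...,0]>1.7*r[...,2])
def runs(v,o):
    d=np.diff(np.r_[0,v.astype(int),0]);return [(int(a+o),int(e-1+o)) for a,e in zip(np.nonzero(d==1)[0],np.nonzero(d==-1)[0])]
for y in(-28,-24,-20,-10,0,10,20,24,28):print('y',y,runs(b[:,y+55],-80))
for x in(-50,-40,-20,0,20,40,52,60,66):print('x',x,runs(b[x+80],-55))
E
```

```text
y -28 [(-64, 68)]
y -24 [(-62, -53), (47, 67)]
y -20 [(-62, -53), (47, 67)]
y -10 [(-62, -53), (47, 63)]
y 0 [(-61, -53)]
y 10 [(-62, -53)]
y 20 [(-61, -53), (48, 67)]
y 24 [(-61, -53), (47, 67)]
y 28 [(-61, -53), (47, 67)]
x -50 [(-38, -27), (33, 43)]
x -40 [(-38, -27), (33, 43)]
x -20 [(-39, -27), (33, 43)]
x 0 [(-39, -27), (33, 43)]
x 20 [(-39, -28), (33, 43)]
x 40 [(-39, -27), (33, 43)]
x 52 [(-38, -10), (15, 43)]
x 60 [(-39, -10), (15, 43)]
x 66 [(-39, -13), (15, 42)]
```

Nest at about (0.457, 0.0322). The bracket needs about -6.2 mm along tool y and +1 mm along tool x. I'll descend partway and check again.

apply_moves:
  deltas:
    - {"x":0.03,"y":-0.21,"z":0.3,"rx":0,"ry":0,"rz":0,"fingers":0}
    - {"x":0,"y":0,"z":0.7,"rx":0,"ry":0,"rz":0,"fingers":0}
    - {"x":0,"y":0,"z":0.8,"rx":0,"ry":0,"rz":0,"fingers":0}
    - {"x":0,"y":0,"z":0.7,"rx":0,"ry":0,"rz":0,"fingers":0}
    - {"x":0,"y":0,"z":0.6,"rx":0,"ry":0,"rz":0,"fingers":0}
    - {"x":0,"y":0,"z":0,"rx":0,"ry":0,"rz":0,"fingers":0}
    - {"x":0,"y":0,"z":0,"rx":0,"ry":0,"rz":0,"fingers":0}
    - {"x":0,"y":0,"z":0,"rx":0,"ry":0,"rz":0,"fingers":0}

```text
t: 18.5
eef_pos: [0.4591, 0.0337, 0.1044]
tcp_rot: [[0.104, 0.995, 0.002], [0.995, -0.104, -0.0], [-0.0, 0.002, -1.0]]
ft_force: [0.8, -0.3, -4.5]
width: 0.252
finger_force: 30.0
```

```bash
python3 - <<'E'
from h import *
np.set_printoptions(precision=4,suppress=True)
S=[]
for k in range(4):
    S.append(robot.get_state()['eef_pos']); im=robot.camera('wrist') if k else save('wrist','w6.png')
print(np.array(S))
cv2.imwrite('pics/w6c.png',cv2.resize(cv2.imread('pics/w6.png')[120:250,170:360],(760,520),interpolation=cv2.INTER_CUBIC))
E
```

```text
[[0.4591 0.0337 0.1044]
 [0.4593 0.0337 0.1046]
 [0.4593 0.0337 0.1045]
 [0.4591 0.0337 0.1044]]
```

View pics/w6c.png

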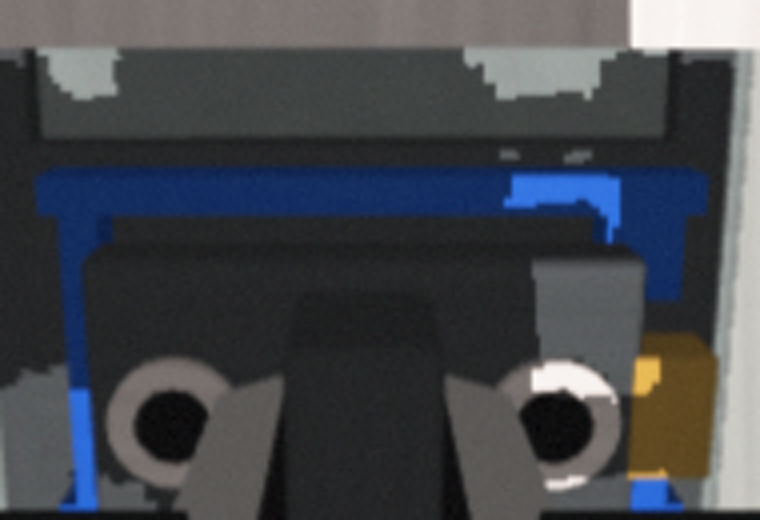

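The crop shows the nest's pocket from column 97 to 612 with its inner far edge at row 215, and the plate spanning columns 85–642 with its front face at rows 240–263. Sideways, the bracket needs about -2 mm. Next, the fore-aft offset.

```bash
python3 - <<'E'
from h import *
np.set_printoptions(precision=2,suppress=True)
s=robot.get_state();R=s['tcp_rot'];p=s['eef_pos']
im=cv2.imread('pics/w6.png').astype(int);m=im.mean(2)
for a,b in((205,240),(300,320)): print([(r,int(im[r,a:b,0].mean()),round(im[r,a:b,2].mean(),1)) for r in range(158,194)])
def T(uv,z): return (wray(s,uv,z)-p)@R*1000
for k in range(3):print('plate top',T([[260.5,185.7]],p[2]-.0314)[0],'bot',T([[260.5,180]],p[2]-.0474)[0],'nest in',T([[260.5,173.7]],.04)[0],'out',T([[260.5,162.8]],.04)[0],'sides',T([[194.25,185],[323,185]],.04)[:,1],T([[191.3,190],[330.5,190]],p[2]-.0314)[:,1])
E
```

```text
[(158, 40, np.float64(37.7)), (159, 39, np.float64(37.4)), (160, 41, np.float64(36.6)), (161, 56, np.float64(29.7)), (162, 76, np.float64(17.2)), (163, 82, np.float64(17.2)), (164, 90, np.float64(18.3)), (165, 95, np.float64(19.6)), (166, 96, np.float64(19.5)), (167, 96, np.float64(19.2)), (168, 96, np.float64(18.9)), (169, 96, np.float64(18.7)), (170, 96, np.float64(18.7)), (171, 95, np.float64(19.6)), (172, 94, np.float64(19.5)), (173, 80, np.float64(25.1)), (174, 50, np.float64(32.7)), (175, 38, np.float64(35.2)), (176, 38, np.float64(36.1)), (177, 38, np.float64(36.6)), (178, 39, np.float64(36.7)), (179, 38, np.float64(36.7)), (180, 36, np.float64(34.2)), (181, 33, np.float64(31.4)), (182, 32, np.float64(31.2)), (183, 32, np.float64(31.0)), (184, 34, np.float64(32.5)), (185, 36, np.float64(34.9)), (186, 38, np.float64(35.9)), (187, 39, np.float64(37.4)), (188, 40, np.float64(38.0)), (189, 39, np.float64(37.3)), (190, 39, np.float64(37.9)), (191, 39, np.float64(36.7)), (192, 39, np.float64(37.7)), (193, 38, np.float64(36.5))]
[(158, 56, np.float64(53.6)), (159, 58, np.float64(55.2
[... 730 characters left out ...]
42.3)), (185, 63, np.float64(60.3)), (186, 78, np.float64(73.8)), (187, 87, np.float64(82.9)), (188, 91, np.float64(86.2)), (189, 89, np.float64(84.8)), (190, 86, np.float64(82.4)), (191, 85, np.float64(80.7)), (192, 84, np.float64(80.4)), (193, 84, np.float64(80.4))]
plate top [26.55  1.16 31.4 ] bot [27.28  1.16 47.4 ] nest in [28.98  1.16 64.25] out [37.87  1.16 64.24] sides [-53.12  52.41] [-47.34  50.27]
plate top [26.55  1.16 31.4 ] bot [27.28  1.16 47.4 ] nest in [28.98  1.16 64.25] out [37.87  1.16 64.24] sides [-53.12  52.41] [-47.34  50.27]
plate top [26.55  1.16 31.4 ] bot [27.28  1.16 47.4 ] nest in [28.98  1.16 64.25] out [37.87  1.16 64.24] sides [-53.12  52.41] [-47.34  50.27]
```

Fore-aft they match to within 0.3 mm, and sideways it needs -1.8 mm. Lowering gently.

apply_moves:
  deltas:
    - {"x":0,"y":-0.06,"z":0.2,"rx":0,"ry":0,"rz":0,"fingers":0}
    - {"x":0,"y":0,"z":0.2,"rx":0,"ry":0,"rz":0,"fingers":0}
    - {"x":0,"y":0,"z":0.15,"rx":0,"ry":0,"rz":0,"fingers":0}
    - {"x":0,"y":0,"z":0.1,"rx":0,"ry":0,"rz":0,"fingers":0}
    - {"x":0,"y":0,"z":0.1,"rx":0,"ry":0,"rz":0,"fingers":0}
    - {"x":0,"y":0,"z":0.05,"rx":0,"ry":0,"rz":0,"fingers":0}
    - {"x":0,"y":0,"z":0,"rx":0,"ry":0,"rz":0,"fingers":0}
    - {"x":0,"y":0,"z":0,"rx":0,"ry":0,"rz":0,"fingers":0}

```text
t: 19.5
eef_pos: [0.4565, 0.0339, 0.0794]
tcp_rot: [[0.104, 0.995, 0.0], [0.995, -0.104, -0.0], [0.0, 0.0, -1.0]]
ft_force: [-0.4, -1.4, -5.8]
width: 0.25
finger_force: 30.0
```

apply_moves:
  deltas:
    - {"x":0,"y":0,"z":0.1,"rx":0,"ry":0,"rz":0,"fingers":0}
    - {"x":0,"y":0,"z":0.08,"rx":0,"ry":0,"rz":0,"fingers":0}
    - {"x":0,"y":0,"z":0.04,"rx":0,"ry":0,"rz":0,"fingers":0}
    - {"x":0,"y":0,"z":0,"rx":0,"ry":0,"rz":0,"fingers":0}
    - {"x":0,"y":0,"z":0,"rx":0,"ry":0,"rz":0,"fingers":0}

```text
t: 20.0
eef_pos: [0.4565, 0.0341, 0.0734]
tcp_rot: [[0.104, 0.995, 0.0], [0.995, -0.104, 0.0], [0.0, 0.0, -1.0]]
ft_force: [-3.8, 1.1, 5.5]
width: 0.255
finger_force: 30.0
```

apply_moves:
  deltas:
    - {"x":0,"y":0,"z":0,"rx":0,"ry":0,"rz":0,"fingers":0.6}
    - {"x":0,"y":0,"z":0,"rx":0,"ry":0,"rz":0,"fingers":0.6}
    - {"x":0,"y":0,"z":0,"rx":0,"ry":0,"rz":0,"fingers":0.6}
    - {"x":0,"y":0,"z":0,"rx":0,"ry":0,"rz":0,"fingers":0.6}
    - {"x":0,"y":0,"z":-0.7,"rx":0,"ry":0,"rz":0,"fingers":0.6}
    - {"x":0,"y":0,"z":-1,"rx":0,"ry":0,"rz":0,"fingers":0.6}
    - {"x":0,"y":0,"z":-1,"rx":0,"ry":0,"rz":0,"fingers":0.6}
    - {"x":0,"y":0,"z":-0.5,"rx":0,"ry":0,"rz":0,"fingers":0.6}

```text
t: 20.8
eef_pos: [0.458, 0.0337, 0.1714]
tcp_rot: [[0.104, 0.995, 0.005], [0.995, -0.104, -0.001], [-0.0, 0.005, -1.0]]
ft_force: [0.3, -0.3, 0.7]
width: 0.604
finger_force: 0.0
```

apply_moves:
  deltas:
    - {"x":-1,"y":0,"z":0,"rx":0,"ry":0,"rz":0,"fingers":0.6}
    - {"x":-1,"y":0,"z":0,"rx":0,"ry":0,"rz":0,"fingers":0.6}
    - {"x":-1,"y":0,"z":0,"rx":0,"ry":0,"rz":0,"fingers":0.6}
    - {"x":-1,"y":0,"z":0,"rx":0,"ry":0,"rz":0,"fingers":0.6}
    - {"x":-0.04,"y":0,"z":0,"rx":0,"ry":0,"rz":0,"fingers":0.6}
    - {"x":0,"y":0,"z":0,"rx":0,"ry":0,"rz":0,"fingers":0.6}
    - {"x":0,"y":0,"z":0,"rx":0,"ry":0,"rz":0,"fingers":0.6}

```text
t: 21.5
eef_pos: [0.4436, -0.0858, 0.1685]
tcp_rot: [[0.104, 0.995, -0.0], [0.995, -0.104, 0.001], [0.001, -0.0, -1.0]]
ft_force: [0.0, -0.4, 0.6]
width: 0.598
finger_force: 0.0
```

```bash
python3 - <<'E'
from h import *
np.set_printoptions(precision=4,suppress=True)
s=robot.get_state();print(s['t'],s['eef_pos'],s['ft_force'])
im=save('wrist','w7.png')
for t in('bracket','shuttle_grip','nest'): print(t,[(round(float(d['p']),2),np.round(d['xyz'],4)) for d in robot.landmark_of('wrist',t)])
R=s['tcp_rot'];p=s['eef_pos'];i=im.astype(int)
m=((i[:,:,0]>90)&(i[:,:,0]>1.8*i[:,:,2])&(i[:,:,1]>.55*i[:,:,0])).astype(np.uint8)
n,l,st,c=cv2.connectedComponentsWithStats(m);print([(x.tolist(),y.round()) for x,y in zip(st,c) if x[4]>60][1:])
E
```

```text
21.5 [ 0.4436 -0.0858  0.1685] [ 0.047  -0.3766  0.602 ]
bracket [(0.96, array([0.4531, 0.0298, 0.0275]))]
shuttle_grip [(0.83, array([ 0.4448, -0.0894,  0.0909]))]
nest []
[([311, 58, 18, 28, 441], array([319.,  71.])), ([248, 177, 28, 51, 1341], array([261., 203.])), ([365, 265, 13, 55, 286], array([373., 296.])), ([144, 266, 13, 54, 277], array([149., 296.])), ([159, 333, 296, 15, 1695], array([311., 342.]))]
```

The bracket reads fully home. Gripping the handle.

apply_moves:
  deltas:
    - {"x":0,"y":0,"z":0.6,"rx":0,"ry":0,"rz":0,"fingers":0.6}
    - {"x":0,"y":0,"z":0.9,"rx":0,"ry":0,"rz":0,"fingers":0.6}
    - {"x":0,"y":0,"z":0.7,"rx":0,"ry":0,"rz":0,"fingers":0.6}
    - {"x":0,"y":0,"z":0.25,"rx":0,"ry":0,"rz":0,"fingers":0.6}
    - {"x":0,"y":0,"z":0,"rx":0,"ry":0,"rz":0,"fingers":0}
    - {"x":0,"y":0,"z":0,"rx":0,"ry":0,"rz":0,"fingers":0}
    - {"x":0,"y":0,"z":0,"rx":0,"ry":0,"rz":0,"fingers":0}
    - {"x":0,"y":0,"z":0,"rx":0,"ry":0,"rz":0,"fingers":0}

```text
t: 22.5
eef_pos: [0.4446, -0.0869, 0.0963]
tcp_rot: [[0.104, 0.995, 0.002], [0.995, -0.104, -0.001], [-0.001, 0.002, -1.0]]
ft_force: [-0.7, 0.6, -0.5]
width: 0.298
finger_force: 0.0
```

apply_moves:
  deltas:
    - {"x":0,"y":0,"z":0,"rx":0,"ry":0,"rz":0,"fingers":0}
    - {"x":0,"y":0,"z":0,"rx":0,"ry":0,"rz":0,"fingers":0}
    - {"x":0,"y":0,"z":0,"rx":0,"ry":0,"rz":0,"fingers":0}

```text
t: 22.8
eef_pos: [0.4443, -0.0869, 0.0961]
tcp_rot: [[0.104, 0.995, 0.001], [0.995, -0.104, -0.001], [-0.0, 0.001, -1.0]]
ft_force: [-0.9, 0.8, 6.0]
width: 0.253
finger_force: 30.0
```

apply_moves:
  deltas:
    - {"x":0.3,"y":0,"z":0,"rx":0,"ry":0,"rz":0,"fingers":0}
    - {"x":0.5,"y":0,"z":0,"rx":0,"ry":0,"rz":0,"fingers":0}
    - {"x":0.6,"y":0,"z":0,"rx":0,"ry":0,"rz":0,"fingers":0}
    - {"x":0.6,"y":0,"z":0,"rx":0,"ry":0,"rz":0,"fingers":0}
    - {"x":0.6,"y":0,"z":0,"rx":0,"ry":0,"rz":0,"fingers":0}
    - {"x":0.6,"y":0,"z":0,"rx":0,"ry":0,"rz":0,"fingers":0}
    - {"x":0.6,"y":0,"z":0,"rx":0,"ry":0,"rz":0,"fingers":0}
    - {"x":0.4,"y":0,"z":0,"rx":0,"ry":0,"rz":0,"fingers":0}

```text
t: 23.6
eef_pos: [0.4573, 0.0383, 0.0961]
tcp_rot: [[0.103, 0.995, 0.001], [0.995, -0.103, -0.003], [-0.003, 0.001, -1.0]]
ft_force: [-0.8, -4.2, 6.4]
width: 0.257
finger_force: 30.0
```

apply_moves:
  deltas:
    - {"x":0.1,"y":0,"z":0,"rx":0,"ry":0,"rz":0,"fingers":0}
    - {"x":0.1,"y":0,"z":0,"rx":0,"ry":0,"rz":0,"fingers":0}
    - {"x":0.1,"y":0,"z":0,"rx":0,"ry":0,"rz":0,"fingers":0}
    - {"x":0,"y":0,"z":0,"rx":0,"ry":0,"rz":0,"fingers":0}

```text
t: 24.0
eef_pos: [0.4583, 0.0471, 0.0961]
tcp_rot: [[0.104, 0.995, 0.001], [0.995, -0.104, -0.002], [-0.002, 0.001, -1.0]]
ft_force: [-1.9, -1.4, 6.3]
width: 0.252
finger_force: 30.0
```

apply_moves:
  deltas:
    - {"x":0.1,"y":0,"z":0,"rx":0,"ry":0,"rz":0,"fingers":0}
    - {"x":0.1,"y":0,"z":0,"rx":0,"ry":0,"rz":0,"fingers":0}
    - {"x":0,"y":0,"z":0,"rx":0,"ry":0,"rz":0,"fingers":0}

```text
t: 24.3
eef_pos: [0.4587, 0.0512, 0.0961]
tcp_rot: [[0.103, 0.995, 0.0], [0.995, -0.103, -0.006], [-0.006, 0.001, -1.0]]
ft_force: [-2.5, -8.3, 7.1]
width: 0.253
finger_force: 30.0
```

apply_moves:
  deltas:
    - {"x":0.1,"y":0,"z":0,"rx":0,"ry":0,"rz":0,"fingers":0}
    - {"x":0.1,"y":0,"z":0,"rx":0,"ry":0,"rz":0,"fingers":0}
    - {"x":0,"y":0,"z":0,"rx":0,"ry":0,"rz":0,"fingers":0}

```text
t: 24.6
eef_pos: [0.459, 0.0533, 0.096]
tcp_rot: [[0.102, 0.995, -0.001], [0.995, -0.102, -0.014], [-0.014, 0.0, -1.0]]
ft_force: [-3.5, -21.0, 7.1]
width: 0.252
finger_force: 30.0
```

It's against the stop: 21 N at about 140 mm of travel. Release, rise, and go to the button.

apply_moves:
  deltas:
    - {"x":0,"y":0,"z":0,"rx":0,"ry":0,"rz":0,"fingers":0.6}
    - {"x":0,"y":0,"z":0,"rx":0,"ry":0,"rz":0,"fingers":0.6}
    - {"x":0,"y":0,"z":0,"rx":0,"ry":0,"rz":0,"fingers":0.6}
    - {"x":0,"y":0,"z":0,"rx":0,"ry":0,"rz":0,"fingers":0.6}
    - {"x":-0.1,"y":0,"z":-0.7,"rx":0,"ry":0,"rz":0,"fingers":0.6}
    - {"x":0,"y":0,"z":-1,"rx":0,"ry":0,"rz":0,"fingers":0.6}
    - {"x":0,"y":0,"z":-1,"rx":0,"ry":0,"rz":0,"fingers":0.3}
    - {"x":0,"y":0,"z":-1,"rx":0,"ry":0,"rz":0,"fingers":0}

```text
t: 25.4
eef_pos: [0.4583, 0.057, 0.207]
tcp_rot: [[0.104, 0.995, -0.001], [0.995, -0.104, 0.0], [0.0, -0.001, -1.0]]
ft_force: [0.8, -0.3, 0.1]
width: 0.469
finger_force: 0.0
```

apply_moves:
  deltas:
    - {"x":0,"y":0,"z":-1,"rx":0,"ry":0,"rz":0,"fingers":0}
    - {"x":0,"y":0,"z":0,"rx":0,"ry":0,"rz":0,"fingers":0}
    - {"x":0,"y":0,"z":0,"rx":0,"ry":0,"rz":0,"fingers":0}

```text
t: 25.7
eef_pos: [0.4589, 0.0569, 0.2362]
tcp_rot: [[0.104, 0.995, 0.001], [0.995, -0.104, 0.0], [0.0, 0.001, -1.0]]
ft_force: [0.3, 0.1, -0.1]
width: 0.209
finger_force: 0.0
```

```bash
python3 - <<'E'
from h import *
np.set_printoptions(precision=4,suppress=True)
s=robot.get_state();print(s['t'],s['eef_pos'],s['tcp_rot'][:,2],s['ft_force'],s['width'])
Y=np.array([.1038,.9946])
for c in('wrist','top','scene'):
  robot.camera(c)
  for t in('shuttle_grip','mark_button_top','dial_grip','bracket'): print(c,t,[(round(float(d['p']),2),np.round(d['xyz'],4), ((np.array(d['xyz'])[:2]-[.4693,.1695])@Y).round(4)) for d in robot.landmark_of(c,t)])
E
```

```text
25.7 [0.4589 0.0569 0.2362] [ 0.0011  0.     -1.    ] [ 0.2693  0.1375 -0.0896] 0.2092024765306921
wrist shuttle_grip []
wrist mark_button_top []
wrist dial_grip [(0.57, array([0.469 , 0.1716, 0.1672]), np.float64(0.0021))]
wrist bracket [(0.49, array([0.4571, 0.0485, 0.086 ]), np.float64(-0.1216))]
top shuttle_grip []
top mark_button_top [(0.67, array([0.483 , 0.292 , 0.1432]), np.float64(0.1233)), (0.39, array([ 0.7763, -0.1079, -0.0006]), np.float64(-0.244))]
top dial_grip []
top bracket [(0.91, array([ 0.5073, -0.5212,  0.0021]), np.float64(-0.683)), (0.8, array([ 0.5498, -0.2658,  0.0019]), np.float64(-0.4246))]
scene shuttle_grip [(0.56, array([0.4574, 0.0494, 0.0879]), np.float64(-0.1207))]
scene mark_button_top [(0.49, array([0.4836, 0.2941, 0.1456]), np.float64(0.1254))]
scene dial_grip [(0.6, array([0.4741, 0.173 , 0.1743]), np.float64(0.004))]
scene bracket [(0.83, array([ 0.5511, -0.2653, -0.0028]), np.float64(-0.424)), (0.83, array([ 0.5084, -0.5205, -0.0005]), np.float64(-0.6822))]
```

The handle is 120 mm from the axis, so the nest is centred under the head and the shuttle is fully in. On to the button with closed fingers.

apply_moves:
  deltas:
    - {"x":0.93,"y":-0.04,"z":0,"rx":0,"ry":0,"rz":0,"fingers":0}
    - {"x":1,"y":0,"z":0,"rx":0,"ry":0,"rz":0,"fingers":0}
    - {"x":1,"y":0,"z":0,"rx":0,"ry":0,"rz":0,"fingers":0}
    - {"x":1,"y":0,"z":0,"rx":0,"ry":0,"rz":0,"fingers":0}
    - {"x":1,"y":0,"z":0,"rx":0,"ry":0,"rz":0,"fingers":0}
    - {"x":1,"y":0,"z":0,"rx":0,"ry":0,"rz":0,"fingers":0}
    - {"x":1,"y":0,"z":0,"rx":0,"ry":0,"rz":0,"fingers":0}
    - {"x":1,"y":0,"z":0,"rx":0,"ry":0,"rz":0,"fingers":0}

```text
t: 27.25
eef_pos: [0.4824, 0.2946, 0.2361]
tcp_rot: [[0.104, 0.995, 0.0], [0.995, -0.104, -0.0], [-0.0, 0.0, -1.0]]
ft_force: [0.4, 0.4, 0.1]
width: 0.002
finger_force: 0.0
```

apply_moves:
  deltas:
    - {"x":0,"y":0,"z":0.5,"rx":0,"ry":0,"rz":0,"fingers":0}
    - {"x":0,"y":0,"z":0.7,"rx":0,"ry":0,"rz":0,"fingers":0}
    - {"x":0,"y":0,"z":0.6,"rx":0,"ry":0,"rz":0,"fingers":0}
    - {"x":0,"y":0,"z":0.2,"rx":0,"ry":0,"rz":0,"fingers":0}
    - {"x":0,"y":0,"z":0,"rx":0,"ry":0,"rz":0,"fingers":0}
    - {"x":0,"y":0,"z":0,"rx":0,"ry":0,"rz":0,"fingers":0}

```text
t: 27.85
eef_pos: [0.4828, 0.293, 0.1767]
tcp_rot: [[0.105, 0.994, 0.001], [0.994, -0.105, 0.0], [0.0, 0.001, -1.0]]
ft_force: [0.5, -0.1, 0.1]
width: 0.001
finger_force: 0.0
```

apply_moves:
  deltas:
    - {"x":0,"y":0,"z":0.15,"rx":0,"ry":0,"rz":0,"fingers":0}
    - {"x":0,"y":0,"z":0.15,"rx":0,"ry":0,"rz":0,"fingers":0}
    - {"x":0,"y":0,"z":0.15,"rx":0,"ry":0,"rz":0,"fingers":0}
    - {"x":0,"y":0,"z":0,"rx":0,"ry":0,"rz":0,"fingers":0}
    - {"x":0,"y":0,"z":0,"rx":0,"ry":0,"rz":0,"fingers":0}

```text
t: 28.35
eef_pos: [0.4829, 0.2935, 0.1633]
tcp_rot: [[0.104, 0.995, 0.001], [0.995, -0.104, 0.0], [0.0, 0.001, -1.0]]
ft_force: [1.1, -0.5, 2.6]
width: 0.006
finger_force: 1.5
```

apply_moves:
  deltas:
    - {"x":0,"y":0,"z":0.1,"rx":0,"ry":0,"rz":0,"fingers":0}
    - {"x":0,"y":0,"z":0,"rx":0,"ry":0,"rz":0,"fingers":0}
    - {"x":0,"y":0,"z":0,"rx":0,"ry":0,"rz":0,"fingers":0}

```text
t: 28.65
eef_pos: [0.4829, 0.2935, 0.1603]
tcp_rot: [[0.104, 0.995, 0.001], [0.995, -0.104, 0.0], [0.0, 0.001, -1.0]]
ft_force: [-0.3, -1.2, 4.5]
width: 0.004
finger_force: 2.4
```

apply_moves:
  deltas:
    - {"x":0,"y":0,"z":0.1,"rx":0,"ry":0,"rz":0,"fingers":0}
    - {"x":0,"y":0,"z":0.07,"rx":0,"ry":0,"rz":0,"fingers":0}
    - {"x":0,"y":0,"z":0,"rx":0,"ry":0,"rz":0,"fingers":0}
    - {"x":0,"y":0,"z":0,"rx":0,"ry":0,"rz":0,"fingers":0}

```text
t: 29.05
eef_pos: [0.483, 0.2936, 0.1598]
tcp_rot: [[0.104, 0.995, 0.002], [0.995, -0.104, 0.0], [0.001, 0.002, -1.0]]
ft_force: [-7.5, -4.7, 25.2]
width: 0.003
finger_force: 12.9
```

The button is bottomed out: 25 N with no further travel. I'll let go and retreat.

apply_moves:
  deltas:
    - {"x":0,"y":0,"z":-0.4,"rx":0,"ry":0,"rz":0,"fingers":0}
    - {"x":0,"y":0,"z":-1,"rx":0,"ry":0,"rz":0,"fingers":0}
    - {"x":0,"y":0,"z":-1,"rx":0,"ry":0,"rz":0,"fingers":0}
    - {"x":0.5,"y":0,"z":-1,"rx":0,"ry":0,"rz":0,"fingers":0}
    - {"x":1,"y":-0.5,"z":0,"rx":0,"ry":0,"rz":0,"fingers":0}
    - {"x":1,"y":-1,"z":0,"rx":0,"ry":0,"rz":0,"fingers":0}
    - {"x":1,"y":-1,"z":0,"rx":0,"ry":0,"rz":0,"fingers":0}
    - {"x":0,"y":0,"z":0,"rx":0,"ry":0,"rz":0,"fingers":0}

```text
t: 29.85
eef_pos: [0.4148, 0.4087, 0.2553]
tcp_rot: [[0.098, 0.995, -0.004], [0.995, -0.098, 0.0], [0.0, -0.004, -1.0]]
ft_force: [-0.5, -0.4, 0.1]
width: 0.003
finger_force: 0.0
```

```bash
python3 - <<'E'
from h import *
np.set_printoptions(precision=4,suppress=True)
Y=np.array([.1038,.9946]);print(robot.get_state()['eef_pos'])
im=None
for c in('top','scene'):
  im=save(c,'f_%s.png'%c)
  for t in('shuttle_grip','dial_grip','bracket','hub','gauge','carton'): print(c,t,[(round(float(d['p']),2),np.round(d['xyz'],3), ((np.array(d['xyz'])[:2]-[.4693,.1695])@Y).round(4)) for d in robot.landmark_of(c,t)])
  i=im.astype(int);m=((i[:,:,0]>80)&(i[:,:,0]>2.5*i[:,:,1])&(i[:,:,0]>2.5*i[:,:,2])).astype(np.uint8)
  if c=='top':
    m[:,:140]=0;m[:,200:]=0;m[:200]=0;ys,xs=np.nonzero(m);P=ray('top',np.c_[xs,ys],.187)[:,:2];print(len(xs),cv2.minAreaRect((P*1000).astype(np.float32)))
E
```

```text
[0.4148 0.4087 0.2553]
top shuttle_grip [(0.92, array([0.457, 0.048, 0.087]), np.float64(-0.1225))]
top dial_grip [(0.58, array([0.466, 0.167, 0.168]), np.float64(-0.0027))]
top bracket [(0.82, array([ 0.507, -0.517, -0.   ]), np.float64(-0.679)), (0.61, array([ 0.552, -0.266, -0.001]), np.float64(-0.4251))]
top hub [(0.9, array([ 0.779, -0.109,  0.002]), np.float64(-0.2453))]
top gauge [(0.91, array([ 0.713, -0.378, -0.   ]), np.float64(-0.5198))]
top carton [(0.9, array([0.769, 0.215, 0.   ]), np.float64(0.0761))]
111 ((468.7952575683594, 167.09474182128906), (16.491802215576172, 62.44369888305664), 37.9376106262207)
scene shuttle_grip [(0.56, array([0.452, 0.051, 0.092]), np.float64(-0.1195))]
scene dial_grip [(0.54, array([0.474, 0.172, 0.17 ]), np.float64(0.0033))]
scene bracket [(0.69, array([ 0.51 , -0.518, -0.002]), np.float64(-0.6798)), (0.63, array([ 0.549, -0.264,  0.001]), np.float64(-0.4231))]
scene hub [(0.75, array([ 0.773, -0.107, -0.   ]), np.float64(-0.2434))]
scene gauge [(0.82, array([ 0.711, -0.382,  0.   ]), np.float64(-0.5229)), (0.44, array([ 0.763,  0.205, -0.001]), np.float64(0.0655))]
scene carton [(0.79, array([0.764, 0.208, 0.002]), np.float64(0.0691))]
```

Everything is in place, the dial hasn't moved, and the bystanders are untouched. Handing in.

```bash
python3 -c "
from plant import robot
print(robot.job_done())"
```

```text
the job is handed in; nothing more can be done
None
```

I handed the job in with the dial at 6, the larger dark bracket home in the nest, the shuttle against its stop, the button pressed fully down and released, and the hub, carton and gauge not moved; no verdict came back.

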